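# Fit the polishing pot's bayonet lid to its vent position and hold it

## Task

Slide the clear guard of the stone polisher fully open along its track, then pick up the yellow bayonet lid and fit it into the pot with its lugs down through the two notches. Twist it clockwise about 40 degrees, to the yellow vent mark half way to the lock, stopping before it reaches the lock catch. Finish while still gripping the lid there with the fingers, keeping it still and letting go of nothing; leave the guard open and the jar, cup and spare wheel where they stand.

Things in the scene. Friction and masses are not known exactly. Their poses are not given: they have to be found in the camera images.
- polisher: Green bench polisher, fixed. Origin on the bench below the pot's axis, z up. Deck 70 mm high, x -100 to 100 mm, y -115 to 260 mm. The pot is a white ring standing on it: outer radius 56 mm, top 110 mm above the bench, 40 mm deep. Its 8 mm thick grey inner rim leaves a round mouth of radius 37.5 mm with two notches, at +x and -x (blue marks), 16.5 mm wide, out to radius 44 mm.
- pot_mouth (a point): Centre of the pot's mouth, level with the ring's top, axes as the polisher's. Lugs that came down the notches can turn only clockwise seen from above (stops block them about 5 degrees the other way). Sprung catches meet the lugs from about 53 degrees on, some 3 N each; beyond 57 counts as locking.
- vent_mark (a point): One yellow vent mark on the ring's top, 51.5 mm from the axis, 40 degrees clockwise from the polisher's +x; another lies opposite. At the vent position the lid's bar and black stripes point to the two yellow marks.
- lock_mark (a point): One red lock mark on the ring's top, 80 degrees clockwise from the polisher's +x; another lies opposite.
- guard (a joint): Travel of the guard in m along the polisher's +y: 0 shut over the pot, 0.16 fully open (end of the track). It starts shut or nearly so, slides with about 2.5 N of friction and stays where it is left. It is a clear hood, 152 mm (x) by 136 mm (y), its top 127 mm above the bench.
- guard_handle (a point): Centre of the top of the guard's red handle, a bar 64 mm long (polisher x), 14 mm thick (polisher y) and 30 mm tall, standing on the middle of the guard's clear top; this point is 157 mm above the bench.
- lid: Loose yellow lid, 110 to 225 g, upright on the bench. Origin: centre of its underside. Plug radius 35 mm, z 0 to 17.5 mm; lugs at its foot at +x and -x out to radius 42 mm, 10 mm wide, 7 mm tall; disc radius 47 mm, z 17.5 to 23.5, rests on the ring; black grip bar along x, 60 by 14 mm, up to z 53.5. Same after a half turn. Fully in, its origin is 17.5 mm below the mouth (14 if lifted).
- jar: Bystander: amber jar with white cap, radius 34 mm, 95 mm high, origin at the centre of its underside.
- cup: Bystander: turquoise cup, rim radius 36 mm, 80 mm high, origin at the centre of its underside.
- spare_wheel: Bystander: grey grinding wheel lying flat, radius 45 mm, 14 mm thick, with a 22 mm bore; origin at the centre of its underside.
Not all that is in view belongs to the job. Of the things that look like the lid, take the one that is nearest to the robot's base at the start.

How it is judged:
On the way, in this order (a step that is already met when the one before it is completed fails the run):
1. the guard is slid fully open (value of joint guard above 0.145 m), for 0.1 s.
2. the lid is down in the pot, its lugs through the notches (z of lid in the frame of pot_mouth below -0.012 m and horizontal distance between lid and pot_mouth below 0.007 m and angle between lid's own z axis and vertical below 0.12 rad and angle between the x axis of lid and the x axis of polisher, either way round below 0.2 rad), for 0.1 s.
At the end, for the whole second after the job is handed in: The lid is inserted (its origin at least 12 mm below the mouth, within 7 mm of the axis, tilted less than 0.12 rad), turned clockwise 31 to 49 degrees from the notches, at rest, with the fingers still gripping it (more than 3 N), and the guard open at least 145 mm (z of lid in the frame of pot_mouth below -0.012 m and horizontal distance between lid and pot_mouth below 0.007 m and angle between lid's own z axis and vertical below 0.12 rad and angle between the x axis of lid and the x axis of polisher, either way round between 0.54 and 0.86 rad and value of joint guard above 0.145 m and contact force between the fingers and lid above 3 N and angular speed of lid below 0.15 rad/s); the arm keeps its last pose, push and grip.
It fails at once if the lid is turned into the lock catch (beyond 57 degrees) (z of lid in the frame of pot_mouth below -0.012 m and horizontal distance between lid and pot_mouth below 0.007 m and angle between lid's own z axis and vertical below 0.12 rad and angle between the x axis of lid and the x axis of polisher, either way round above 1 rad).
It fails at once if a bystander is moved more than 25 mm (distance of any of jar, cup, spare_wheel from where it was at the start of the episode above 0.025 m).
It also fails if it takes over 61 s, if anything falls off the work surface, if the arm or the gripper's body presses on something with over 40 N, if the wrist force passes 120 N, or if a joint passes its speed limit or range.

## Robot

A 6-joint arm with a two-finger parallel gripper is mounted at the origin on the work surface. World frame = base frame: x ahead of the robot, y to its left, z up, the work surface at z = 0. Lengths are in m, angles in rad, forces in N, time in s.
With the tool pointing down it reaches from about 0.25 to 0.725 m from the base axis. Payload 4 kg.
Tool frame: the origin (TCP) lies midway between the tips of the shut fingers; the grasp point (between the pads) lies 19 mm behind it (bot.grip_point_offset is the distance from the TCP to the grasp point, in m); z points along the fingers, y is the line along which they close (so a half turn about z gives the same grasp; the last joint's range is limited). The gripper opens to 85 mm and grips with 20 to 120 N. Pads are 22 mm wide; open, the fingers measure 114 mm over their backs; the gripper's body (76 mm by 85 mm) begins 54 mm behind the grasp point. The pads swing forward as they close: fully open they stand 13 mm farther back than shut.
Start: joints at [-1.336, 0.241, 0.005, 1.335, 0, 1.571], TCP at [0.116, -0.486, 0.231] pointing down, gripper open.
Joint ranges: [-2.72, 2.72], [-1.05, 1.87], [-1.09, 1.28], [-1.99, 2.15], [-1.42, 1.44], [-3.14, 3.14]. Speed limits (rad/s): [2.79, 2.79, 3.14, 3.14, 3.14, 3.14].

## Interface

Orientations are given as a unit quaternion [x, y, z, w].
In Python, from workcell import bot gives the robot as it stands.
- The arm moves only by the tool step_arm, never from a script. Its argument "targets" is text: rows parted by semicolons, each of 7 numbers parted by spaces: the opening, from -1 (shut) to 1 (fully open), so that 0 is half open, then the shift along the world's x, y, z normalised to -1 to 1, where 1 is 0.5 m, then the turn, a rotation vector about the world's x, y, z normalised to -1 to 1, where 1 is pi/4 rad. In form: gripper x y z wx wy wz; .... A call has 1 to 10 rows; each row is the pose to reach, as a shift and turn from the pose commanded when the call began; what a row does not reach only later rows make up. A row lasts 1/12 s, in which the tool goes at most 41.7 mm and 7.16 degrees, less where a joint would pass 70% of its speed; a pose out of reach is approached as far as the arm can. A call with a number of a shift or a turn outside -1 to 1 is refused whole. A call with a gripper value outside its range is refused whole. The fingers move at their own pace and stop on an object; the grip force is fixed at half the most. Time passes only in rows, so rows that repeat a pose let the fingers close. It gives the time, the measured TCP pose, the force, the opening and the grip force at its end, in the units of the state.
- bot.get_obs(): the state, without advancing time (a new reading comes with each control period).
- bot.camera(name): name is "scene" or "top"; returns the picture (384x512x3 uint8, red, green, blue); there is no depth.
- bot.camera_info(name): a dict with "vertical_fov" (degrees; the focal length in pixels is half the picture's height over the tangent of half this angle, whatever the lens; pixels are square), "cx", "cy" (the principal point, pixels), "D" ([k1, k2, p1, p2, k3] as OpenCV has them; the pictures are not rectified), "pose" (4x4, takes a point from camera to world coordinates). Camera axes: x right, y up, looking along -z (the intrinsics and any distortion apply to the point x, -y, -z); pixel columns grow to the right and rows downward; lengths in m; the calibration is good to about 2 mm. A picture is of the moment at which its call begins. camera_info takes no time and is no camera call.
- bot.job_done(): hands the job in; it is judged then, once.
The state is a dict: "clock": time; "joint_pos": joint angles; "joint_vel": joint speeds; "tau": joint torques, N m; "eef_pos": TCP position; "tool_rot": TCP orientation; "ft_force": force on the tool from outside, world axes, zero at the start; "ft_torque": the same for the moment, N m; "grip_width": finger opening in m; "grasp_force": force on a finger pad.
Only numpy, scipy, OpenCV 4.12 (cv2) and the standard library are available. Lean on these libraries where they do the work, as an engineer would, in place of code of your own. Each camera call takes 0.05 s, during which the arm holds its last target. There are 200 camera calls.

## Working session

There is one attempt and no reset: what is moved stays moved. The work goes in short steps, Python scripts to look and compute and a tool call to move; the robot and the scene stay as the last step left them, time stands still between calls to the robot, and variables do not carry over. Pictures are saved under pics/ and viewed, at most 10 in all, crops included, and the job is handed in when it is done.

Besides the shell and the picture viewer there is one more tool, called after "Emit:" by a JSON object that holds its "op" and its "data". step_arm: Moves the arm, as the interface text tells. Scaled input: -1 to 1 covers 0.5 m each way for a shift and pi/4 rad each way for a turn. Its arguments: {"type":"object","properties":{"targets":{"type":"string"}},"required":["targets"]}

```bash
mkdir -p pics; cat > h.py <<'E'
import numpy as np, cv2
from workcell import bot
def cam(n):
    i=bot.camera_info(n); f=192/np.tan(np.radians(i["vertical_fov"])/2)
    K=np.array([[f,0,i["cx"]],[0,f,i["cy"]],[0,0,1]]); return K,np.array(i["D"],float),np.array(i["pose"])
def ray(n,uv):
    K,D,T=cam(n); p=cv2.undistortPoints(np.array(uv,float).reshape(-1,1,2),K,D)[:,0]
    d=np.c_[p[:,0],-p[:,1],-np.ones(len(p))]@T[:3,:3].T; return T[:3,3],d
def onz(n,uv,z):
    o,d=ray(n,uv); return o+d*((z-o[2])/d[:,2])[:,None]
def proj(n,P):
    K,D,T=cam(n); q=(np.array(P,float).reshape(-1,3)-T[:3,3])@T[:3,:3]; q=q*[1,-1,-1]
    return cv2.projectPoints(q,np.zeros(3),np.zeros(3),K,D)[0][:,0]
def shot(n,f):
    im=cv2.cvtColor(np.array(bot.camera(n)),cv2.COLOR_RGB2BGR); cv2.imwrite(f,im); return im
E
python3 - <<'E'
from h import *
a=shot("top","pics/top0.png"); b=shot("scene","pics/scene0.png")
for n in("top","scene"): print(n,np.round(cam(n)[2],3).tolist(),cam(n)[1])
o=bot.get_obs();print(o["clock"],o["eef_pos"],o["tool_rot"],o["grip_width"])
E
```

```text
top [[-0.021, 0.995, -0.094, 0.416], [-0.999, -0.018, 0.034, -0.25], [0.032, 0.095, 0.995, 1.243], [0.0, 0.0, 0.0, 1.0]] [-0.09069084  0.          0.          0.          0.        ]
scene [[-0.469, -0.66, 0.587, 1.252], [0.883, -0.364, 0.296, 0.098], [0.018, 0.657, 0.753, 1.008], [0.0, 0.0, 0.0, 1.0]] [-0.02126242  0.          0.          0.          0.        ]
0.1 [ 0.11619827 -0.48572643  0.23050483] [ 9.93116116e-01  1.17130183e-01 -1.09312788e-04 -9.42143795e-04] 0.08530976990541667
```

View pics/top0.png

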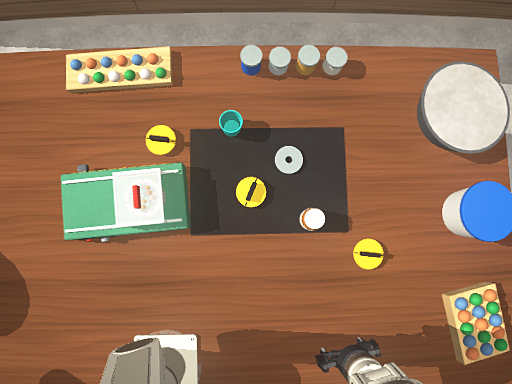

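View pics/scene0.png

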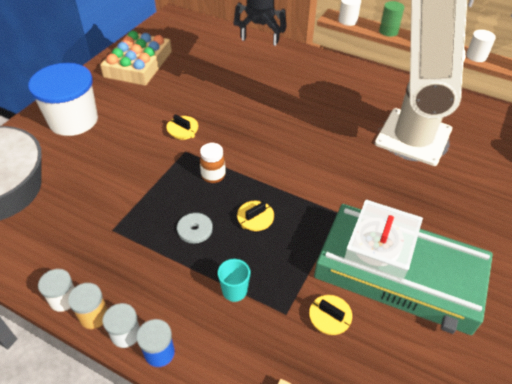

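Lid-like things in the top view: yellow discs at (161,140), (251,192) and (369,254). I'll measure all three, plus the guard, polisher and bystanders.

```bash
python3 - <<'E'
from h import *
im=cv2.imread("pics/top0.png"); hsv=cv2.cvtColor(im,cv2.COLOR_BGR2HSV)
def blobs(m,amin):
    n,l,s,c=cv2.connectedComponentsWithStats(m.astype(np.uint8)); return [(l==i) for i in range(1,n) if s[i,4]>amin]
H,S,V=hsv[...,0],hsv[...,1],hsv[...,2]
for m in blobs((H>22)&(H<33)&(S>180)&(V>120),150):
    c=max(cv2.findContours(m.astype(np.uint8),0,1)[0],key=cv2.contourArea)
    (u,v),r=cv2.minEnclosingCircle(c); P=onz("top",[u,v],.0235)[0]
    full=cv2.fillPoly(np.zeros(m.shape,np.uint8),[cv2.convexHull(c)],1)
    k=np.argwhere((full>0)&(V<60))[:,::-1]; B=onz("top",k,.0535)[:,:2]
    w,e=np.linalg.eigh(np.cov(B.T)); mb=B.mean(0)
    print("lid",np.round([u,v,r],1),np.round(P,4),"dist",np.hypot(*P[:2]).round(3),"bar",mb.round(4),"ang",np.degrees(np.arctan2(*e[::-1,1])).round(1),np.sqrt(w*12).round(3))
for m in blobs(((H<6)|(H>174))&(S>170)&(V>120),30):
    k=np.argwhere(m)[:,::-1]; B=onz("top",k,.157)[:,:2]; w,e=np.linalg.eigh(np.cov(B.T))
    print("red",k.mean(0),B.mean(0).round(4),np.degrees(np.arctan2(*e[::-1,1])).round(1),np.sqrt(w*12).round(3))
g=[m for m in blobs((H>60)&(H<85)&(S>120),1500)]
for m in g:
    c=max(cv2.findContours(m.astype(np.uint8),0,1)[0],key=cv2.contourArea)
    r=cv2.minAreaRect(c); bx=cv2.boxPoints(r); print("green",bx.round(0).tolist()); print(onz("top",bx,.07)[:,:2].round(3).tolist())
for nm,p,z in(("jar",(313,217),.095),("cup",(231,122),.08),("wheel",(289,160),.014)): print(nm,onz("top",p,z)[0].round(3))
big=cv2.resize(im[100:270,50:390],None,fx=2.3,fy=2.3,interpolation=2); cv2.imwrite("pics/crop0.png",big)
E
```

```text
lid [160.5 136.5  14.6] [0.7105 0.0071 0.0235] dist 0.711 bar [ 0.7017 -0.0018] ang 79.7 [0.004 0.06 ]Traceback (most recent call last):
  File "<stdin>", line 10, in <module>
  File "h.py", line 10, in onz
    o,d=ray(n,uv); return o+d*((z-o[2])/d[:,2])[:,None]
        ~~~^^^^^^
  File "h.py", line 7, in ray
    K,D,T=cam(n); p=cv2.undistortPoints(np.array(uv,float).reshape(-1,1,2),K,D)[:,0]
                    ~~~~~~~~~~~~~~~~~~~^^^^^^^^^^^^^^^^^^^^^^^^^^^^^^^^^^^^^^^^
cv2.error: OpenCV(4.12.0) /io/opencv/modules/calib3d/src/undistort.dispatch.cpp:347: error: (-215:Assertion failed) CV_IS_MAT(_src) && CV_IS_MAT(_dst) && (_src->rows == 1 || _src->cols == 1) && (_dst->rows == 1 || _dst->cols == 1) && _src->cols + _src->rows - 1 == _dst->rows + _dst->cols - 1 && (CV_MAT_TYPE(_src->type) == CV_32FC2 || CV_MAT_TYPE(_src->type) == CV_64FC2) && (CV_MAT_TYPE(_dst->type) == CV_32FC2 || CV_MAT_TYPE(_dst->type) == CV_64FC2) in function 'cvUndistortPointsInternal'
```

```bash
cat > m.py <<'E'
from h import *
def blobs(m,amin):
    n,l,s,c=cv2.connectedComponentsWithStats(m.astype(np.uint8)); return [(l==i) for i in range(1,n) if s[i,4]>amin]
def axis(B):
    w,e=np.linalg.eigh(np.cov(B.T)); return np.degrees(np.arctan2(e[1,1],e[0,1])).round(1),np.sqrt(w*12).round(3)
def lids(im,cam="top",zt=.0235,zb=.0535,amin=300):
    H,S,V=cv2.split(cv2.cvtColor(im,cv2.COLOR_BGR2HSV))
    y=((H>20)&(H<34)&(S>170)&(V>90)).astype(np.uint8)
    y=cv2.morphologyEx(y,cv2.MORPH_CLOSE,np.ones((9,9)))
    for m in blobs(y,amin):
        c=cv2.convexHull(max(cv2.findContours(m.astype(np.uint8),0,1)[0],key=cv2.contourArea))
        (u,v),ax,_=cv2.fitEllipse(c); P=onz(cam,[u,v],zt)[0]
        full=cv2.fillPoly(np.zeros(m.shape,np.uint8),[c],1)
        k=np.argwhere((full>0)&(V<70))[:,::-1]
        if len(k)<5: continue
        B=onz(cam,k,zb)[:,:2]
        print("lid",np.round([u,v,*ax],1),np.round(P,4),"dist",np.hypot(*P[:2]).round(3),"bar",B.mean(0).round(4),*axis(B))
E
python3 - <<'E'
from m import *
im=cv2.imread("pics/top0.png"); H,S,V=cv2.split(cv2.cvtColor(im,cv2.COLOR_BGR2HSV))
lids(im)
for m in blobs(((H<6)|(H>174))&(S>170)&(V>120),30):
    k=np.argwhere(m)[:,::-1]; B=onz("top",k,.157)[:,:2]
    print("red",k.mean(0),B.mean(0).round(4),*axis(B))
for m in blobs((H>60)&(H<85)&(S>120),1500):
    c=max(cv2.findContours(m.astype(np.uint8),0,1)[0],key=cv2.contourArea)
    bx=cv2.boxPoints(cv2.minAreaRect(c)); print("green",bx.round(0).tolist(),onz("top",bx,.07)[:,:2].round(3).tolist())
for nm,p,z in(("jar",(313,217),.095),("cup",(231,122),.08),("wheel",(289,160),.014)): print(nm,onz("top",p,z)[0].round(3))
cv2.imwrite("pics/crop0.png",cv2.resize(im[100:270,50:390],None,fx=2.3,fy=2.3,interpolation=2))
E
```

```text
lid [160.2 139.4  29.2  30. ] [0.7012 0.0079 0.0235] dist 0.701 bar [0.696  0.0038] 82.3 [0.017 0.063]
lid [250.7 191.7  29.9  30.5] [ 0.5308 -0.2736  0.0235] dist 0.597 bar [ 0.5303 -0.2743] 159.0 [0.018 0.066]
lid [367.9 253.5  29.7  30.4] [ 0.3304 -0.6356  0.0235] dist 0.716 bar [ 0.3306 -0.6322] 81.7 [0.012 0.073]
red [135.41414141 196.01010101] [0.512  0.0479] -176.7 [0.013 0.063]
jar [ 0.446 -0.453  0.095]
cup [ 0.738 -0.217  0.08 ]
wheel [ 0.63  -0.397  0.014]
```

View pics/crop0.png

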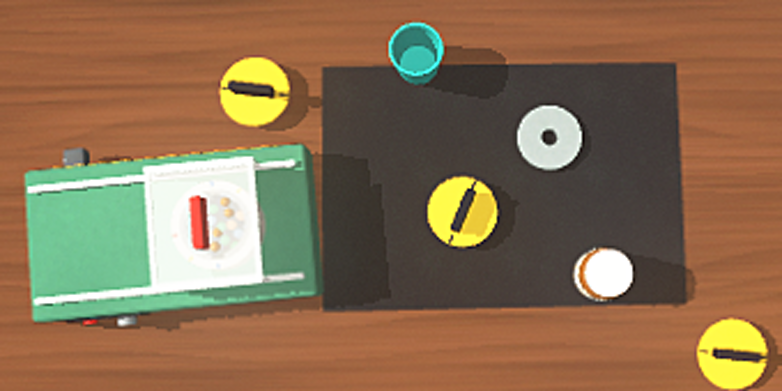

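The nearest lid is the one at (251,192), crop (462,212), at 0.597 m; the decoys are at 0.701 and 0.716 m. The red handle is at (135,196), and the polisher's +y points left in the image (world +y). Next I'll move towards the handle, turning the wrist about +170° so the last joint stays in range.

Emit:
{"op": "step_arm", "data": {"targets": "1 0.4 0.5 0.06 0 0 1; 1 0.4 0.5 0.06 0 0 1; 1 0.4 0.5 0.06 0 0 1; 1 0.4 0.5 0.06 0 0 1; 1 0.4 0.5 0.06 0 0 1; 1 0.4 0.5 0.06 0 0 1; 1 0.4 0.5 0.06 0 0 1"}}

```text
clock: 0.68
eef_pos: [0.2982, -0.2576, 0.2585]
tool_rot: [0.872, 0.49, -0.0, -0.0]
ft_force: [-0.3, -0.0, 0.0]
grip_width: 0.0854
grasp_force: 0.0
```

```bash
python3 - <<'E'
from m import *
im=cv2.imread("pics/top0.png"); H,S,V=cv2.split(cv2.cvtColor(im,cv2.COLOR_BGR2HSV))
print(H[220,90],S[220,90],V[220,90],bot.get_obs()["joint_pos"].round(3))
m=((H>60)&(H<90)&(S>80)).astype(np.uint8); m=cv2.morphologyEx(m,cv2.MORPH_CLOSE,np.ones((25,25)))
for m in blobs(m,3000):
    c=max(cv2.findContours(m.astype(np.uint8),0,1)[0],key=cv2.contourArea)
    bx=cv2.boxPoints(cv2.minAreaRect(c)); print("green",bx.round(0).tolist(),onz("top",bx,.07)[:,:2].round(3).tolist())
# white rails: row positions on deck
    for nm,e in(("top",0),("bot",-1)):
        us=np.arange(75,175,4); p=[(u,np.flatnonzero(m[:,u])[e]) for u in us]
        W=onz("top",p,.07)[:,:2]; print(nm,np.degrees(np.arctan(np.polyfit(W[:,1],W[:,0],1)[0])).round(2),W[0].round(3),W[-1].round(3))
E
```

```text
73 105 192 [-0.713  0.018 -0.183  1.37   0.     1.405]
green [[58.0, 174.0], [184.0, 162.0], [191.0, 227.0], [65.0, 240.0]] [[0.59, 0.309], [0.62, -0.074], [0.423, -0.093], [0.392, 0.285]]
top -4.65 [0.59  0.257] [ 0.614 -0.035]
bot -4.74 [0.397 0.254] [ 0.42  -0.035]
```

Emit:
{"op": "step_arm", "data": {"targets": "1 0.428 0.61 0.04 0 0 1; 1 0.428 0.61 0.04 0 0 1; 1 0.428 0.61 0.04 0 0 1; 1 0.428 0.61 0.04 0 0 1; 1 0.428 0.61 0.04 0 0 1; 1 0.428 0.61 0.04 0 0 1; 1 0.428 0.61 0.04 0 0 1"}}

```text
clock: 1.27
eef_pos: [0.4655, -0.019, 0.274]
tool_rot: [0.617, 0.787, -0.0, -0.0]
ft_force: [0.7, -1.0, 0.5]
grip_width: 0.0855
grasp_force: 0.0
```

Emit:
{"op": "step_arm", "data": {"targets": "1 0.2 0.3 0 0 0 1; 1 0.2 0.3 0 0 0 1; 1 0.2 0.3 0 0 0 1; 1 0.2 0.3 0 0 0 1; 1 0.2 0.3 0 0 0 1; 1 0.2 0.3 0 0 0 1; 1 0.2 0.3 0 0 0 1"}}

```text
clock: 1.85
eef_pos: [0.5651, 0.1305, 0.2725]
tool_rot: [0.268, 0.963, -0.001, -0.001]
ft_force: [-0.8, -0.2, 0.5]
grip_width: 0.0854
grasp_force: 0.0
```

```bash
cat > st.py <<'E'
from h import *
from scipy.spatial.transform import Rotation as R
o=bot.get_obs(); M=R.from_quat(o["tool_rot"]).as_matrix()
print("t",o["clock"],"p",np.round(o["eef_pos"],4),"fyaw",np.degrees(np.arctan2(M[1,1],M[0,1])).round(1)%180,"zx",M[:,2].round(3),"q",np.round(o["joint_pos"],2),"F",np.round(o["ft_force"],1),"T",np.round(o["ft_torque"],2),"w",round(o["grip_width"],4),"gf",round(float(o["grasp_force"]),1))
E
python3 st.py
```

```text
t 1.85 p [0.5651 0.1305 0.2725] fyaw 58.9 zx [-0.003 -0.001 -1.   ] q [ 0.23  0.4   0.33  1.51 -0.    0.77] F [-0.8 -0.2  0.5] T [-0.07 -0.02  0.01] w 0.0854 gf 0.0
```

Emit:
{"op": "step_arm", "data": {"targets": "1 -0.106 -0.165 -0.1 0 0 0.77; 1 -0.106 -0.165 -0.1 0 0 0.77; 1 -0.106 -0.165 -0.1 0 0 0.77; 1 -0.106 -0.165 -0.1 0 0 0.77; 1 -0.106 -0.165 -0.1 0 0 0.77; 1 -0.106 -0.165 -0.1 0 0 0.77; 1 -0.106 -0.165 -0.1 0 0 0.77; 1 -0.106 -0.165 -0.1 0 0 0.77"}}

```text
clock: 2.52
eef_pos: [0.5121, 0.0466, 0.2241]
tool_rot: [-0.026, 1.0, 0.0, -0.0]
ft_force: [0.0, 0.2, 0.3]
grip_width: 0.0854
grasp_force: 0.0
```

```bash
python3 st.py; python3 - <<'E'
from h import *
im=shot("scene","pics/s1.png"); H,S,V=cv2.split(cv2.cvtColor(im,cv2.COLOR_BGR2HSV))
print(proj("scene",[[.512,.048,.157],[.48,.045,.157],[.544,.051,.157]]))
cv2.imwrite("pics/s1c.png",cv2.resize(im[150:330,290:510],None,fx=3,fy=3))
E
```

```text
t 2.5167 p [0.5121 0.0466 0.2241] fyaw 93.0 zx [-0.  0. -1.] q [0.09 0.27 0.03 1.33 0.   0.04] F [0.  0.2 0.3] T [0.01 0.   0.02] w 0.0854 gf 0.0
[[386.75667678 224.0576324 ]
 [389.91924809 213.82052038]
 [383.47496663 234.67091828]]
```

View pics/s1c.png

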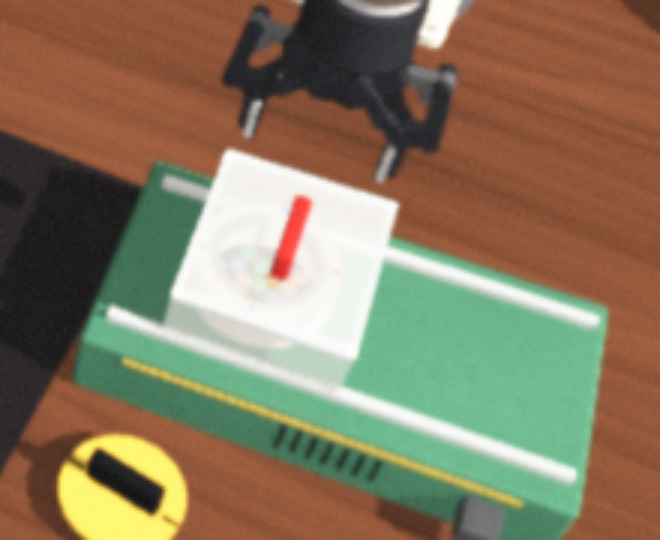

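The handle spans crop (302,200) to (282,275), matching its projected position (290,222). The fingers stand open above it on either side, so I'll descend and grip.

Emit:
{"op": "step_arm", "data": {"targets": "1 0 0.002 -0.1 0 0 0.038; 1 0 0.002 -0.182 0 0 0.038; 1 0 0.002 -0.182 0 0 0.038; 1 0 0.002 -0.182 0 0 0.038; 0 0 0.002 -0.182 0 0 0.038; -1 0 0.002 -0.182 0 0 0.038; -1 0 0.002 -0.182 0 0 0.038; -1 0 0.002 -0.182 0 0 0.038; -1 0 0.002 -0.182 0 0 0.038; -1 0 0.002 -0.182 0 0 0.038"}}

```text
clock: 3.4
eef_pos: [0.5128, 0.0479, 0.1344]
tool_rot: [-0.042, 0.999, 0.001, 0.001]
ft_force: [-5.2, -0.0, 21.5]
grip_width: 0.0128
grasp_force: 59.6
```

```bash
python3 st.py
```

```text
t 3.4 p [0.5128 0.0479 0.1344] fyaw 94.8 zx [ 0.002  0.001 -1.   ] q [ 0.09  0.33 -0.13  1.1   0.    0.01] F [-5.2 -0.  21.5] T [-0.21  1.   -0.12] w 0.0128 gf 59.6
```

Emit:
{"op": "step_arm", "data": {"targets": "-1 0 0 0.008 0 0 0; -1 -0.003 0.04 0.008 0 0 0; -1 -0.007 0.08 0.008 0 0 0; -1 -0.010 0.12 0.008 0 0 0; -1 -0.013 0.16 0.008 0 0 0; -1 -0.016 0.20 0.008 0 0 0; -1 -0.020 0.24 0.008 0 0 0; -1 -0.023 0.28 0.008 0 0 0; -1 -0.023 0.28 0.008 0 0 0; -1 -0.023 0.28 0.008 0 0 0"}}

```text
clock: 4.23
eef_pos: [0.5013, 0.1888, 0.1346]
tool_rot: [-0.043, 0.999, 0.0, -0.0]
ft_force: [7.1, 2.9, -15.6]
grip_width: 0.0126
grasp_force: 62.8
```

```bash
python3 st.py
```

```text
t 4.2333 p [0.5013 0.1888 0.1346] fyaw 94.9 zx [-0.  0. -1.] q [ 0.36  0.37 -0.07  1.13  0.    0.27] F [  7.1   2.9 -15.6] T [ 0.68 -1.65 -0.16] w 0.0126 gf 62.8
```

Emit:
{"op": "step_arm", "data": {"targets": "-1 0 0.008 -0.004 0 0 0; -1 -0.001 0.014 -0.004 0 0 0; -1 -0.002 0.02 -0.004 0 0 0; -1 -0.002 0.024 -0.004 0 0 0; -1 -0.002 0.024 -0.004 0 0 0"}}

```text
clock: 4.65
eef_pos: [0.5004, 0.1992, 0.1346]
tool_rot: [-0.042, 0.999, -0.001, 0.001]
ft_force: [4.5, -0.3, -8.5]
grip_width: 0.013
grasp_force: 63.9
```

```bash
python3 st.py
```

```text
t 4.65 p [0.5004 0.1992 0.1346] fyaw 94.8 zx [ 0.001 -0.001 -1.   ] q [ 0.38  0.38 -0.07  1.13 -0.    0.3 ] F [ 4.5 -0.3 -8.5] T [-0.02 -1.16 -0.1 ] w 0.013 gf 63.9
```

Emit:
{"op": "step_arm", "data": {"targets": "-1 0 0.008 -0.002 0 0 0; -1 -0.001 0.014 -0.002 0 0 0; -1 -0.002 0.02 -0.002 0 0 0; -1 -0.002 0.02 -0.002 0 0 0; -1 -0.002 0.02 -0.002 0 0 0"}}

```text
clock: 5.07
eef_pos: [0.5004, 0.1998, 0.1346]
tool_rot: [-0.039, 0.999, -0.009, 0.002]
ft_force: [7.7, -28.6, 2.5]
grip_width: 0.0128
grasp_force: 65.7
```

```bash
python3 st.py
```

```text
t 5.0667 p [0.5004 0.1998 0.1346] fyaw 94.4 zx [ 0.004 -0.019 -1.   ] q [ 0.39  0.38 -0.06  1.13 -0.02  0.31] F [  7.7 -28.6   2.5] T [-4.67 -1.24  0.25] w 0.0128 gf 65.7
```

End stop felt (28 N). Releasing pressure, letting go and rising.

Emit:
{"op": "step_arm", "data": {"targets": "-1 0.001 -0.018 0 0 0 0; -1 0.001 -0.018 0 0 0 0; 1 0.001 -0.018 0 0 0 0; 1 0.001 -0.018 0 0 0 0; 1 0.001 -0.018 0 0 0 0; 1 0.001 -0.018 0 0 0 0; 1 0.001 -0.018 0.1 0 0 0; 1 0.001 -0.018 0.2 0 0 0; 1 -0.1 -0.35 0.2 0 0 0; 1 -0.1 -0.6 0.2 0 0 0"}}

```text
clock: 5.9
eef_pos: [0.4824, 0.1215, 0.2273]
tool_rot: [-0.045, 0.999, 0.001, 0.004]
ft_force: [-0.1, -0.7, -2.0]
grip_width: 0.0852
grasp_force: 0.0
```

Emit:
{"op": "step_arm", "data": {"targets": "1 -0.1 -0.5 0 0 0 -0.3; 1 -0.1 -0.5 0 0 0 -0.3; 1 -0.1 -0.5 0 0 0 -0.3; 1 -0.1 -0.5 0 0 0 -0.3; 1 -0.1 -0.5 0 0 0 -0.3; 1 -0.1 -0.5 0 0 0 -0.3; 1 -0.1 -0.5 0 0 0 -0.3; 1 -0.1 -0.5 0 0 0 -0.3"}}

```text
clock: 6.57
eef_pos: [0.4301, -0.1323, 0.2238]
tool_rot: [0.078, 0.997, 0.0, 0.0]
ft_force: [0.3, 0.5, 0.4]
grip_width: 0.0852
grasp_force: 0.0
```

```bash
python3 st.py; python3 - <<'E'
from m import *
im=shot("top","pics/t2.png"); lids(im); H,S,V=cv2.split(cv2.cvtColor(im,cv2.COLOR_BGR2HSV))
for m in blobs(((H<6)|(H>174))&(S>170)&(V>120),40):
    B=onz("top",np.argwhere(m)[:,::-1],.157)[:,:2]; print("red",B.mean(0).round(4),*axis(B))
c=proj("top",[.5135,.0403,.11])[0].astype(int); print(c)
cv2.imwrite("pics/t2c.png",cv2.resize(im[c[1]-40:c[1]+60,c[0]-75:c[0]+125],None,fx=4,fy=4,interpolation=2))
E
```

```text
t 6.5667 p [ 0.4301 -0.1323  0.2238] fyaw 81.0 zx [ 0.  0. -1.] q [-0.3   0.15 -0.13  1.29  0.   -0.14] F [0.3 0.5 0.4] T [ 0.03 -0.03 -0.08] w 0.0852 gf 0.0
lid [160.3 139.5  29.1  29.8] [0.7008 0.0077 0.0235] dist 0.701 bar [0.6972 0.0055] 81.2 [0.015 0.063]
lid [250.7 191.7  30.   30.5] [ 0.5308 -0.2736  0.0235] dist 0.597 bar [ 0.5302 -0.2737] 156.4 [0.029 0.071]
lid [368.  253.6  29.5  30.2] [ 0.33   -0.6358  0.0235] dist 0.716 bar [ 0.3303 -0.6328] 82.8 [0.012 0.066]
red [0.4993 0.1955] -175.2 [0.011 0.062]
[142 196]
```

View pics/t2c.png

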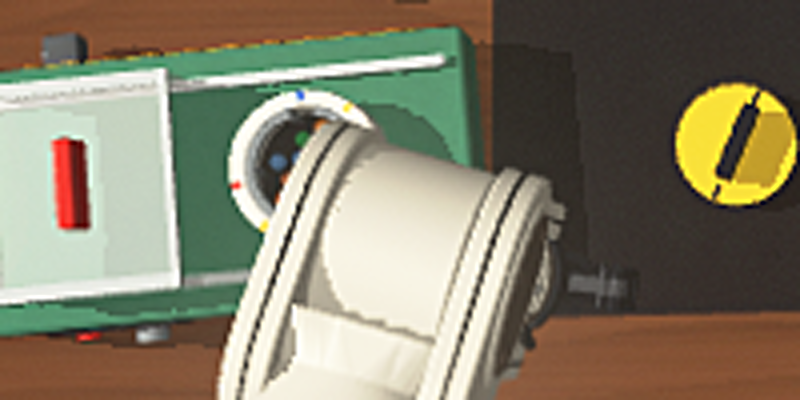

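The guard is open (handle at crop (70,183)). The pot ring shows at crop (300,160), partly hidden by the arm, and the target lid is at crop (737,145). I'll move above the lid.

Emit:
{"op": "step_arm", "data": {"targets": "1 0.2 -0.282 -0.2 0 0 -0.3; 1 0.2 -0.282 -0.2 0 0 -0.3; 1 0.2 -0.282 -0.2 0 0 -0.3; 1 0.2 -0.282 -0.2 0 0 -0.3; 1 0.2 -0.282 -0.2 0 0 -0.3; 1 0.2 -0.282 -0.2 0 0 -0.3; 1 0.2 -0.282 -0.2 0 0 -0.3; 1 0.2 -0.282 -0.2 0 0 -0.3"}}

```text
clock: 7.28
eef_pos: [0.531, -0.2692, 0.1233]
tool_rot: [0.191, 0.982, 0.001, -0.001]
ft_force: [-0.1, 0.5, 0.3]
grip_width: 0.0854
grasp_force: 0.0
```

```bash
python3 st.py; python3 - <<'E'
from m import *
im=shot("top","pics/t3.png"); H,S,V=cv2.split(cv2.cvtColor(im,cv2.COLOR_BGR2HSV))
c=proj("top",[.5135,.0403,.11])[0]; print(c)
x0,y0=int(c[0])-50,int(c[1])-40
cv2.imwrite("pics/t3c.png",cv2.resize(im[y0:y0+80,x0:x0+110],None,fx=7,fy=7,interpolation=2)); print(x0,y0)
# ring: white, near
yy,xx=np.mgrid[:384,:512]; near=np.hypot(xx-c[0],yy-c[1])<24
w=(near&(S<50)&(V>170)).astype(np.uint8)
for m in blobs(w,100):
    h=cv2.convexHull(np.argwhere(m)[:,::-1].astype(np.int32)); e=cv2.fitEllipse(h); print("ring",e,onz("top",e[0],.11)[0].round(4),m.sum())
mk={"blue":(H>100)&(H<130)&(S>100),"yel":(H>18)&(H<34)&(S>90)&(V>120),"red":((H<8)|(H>172))&(S>100)}
for n,k in mk.items():
    for m in blobs(near&k,1):
        p=np.argwhere(m)[:,::-1].mean(0); P=onz("top",p,.11)[0]; print(n,p.round(1),m.sum(),P[:2].round(4))
E
```

```text
t 7.2833 p [ 0.531  -0.2692  0.1233] fyaw 68.0 zx [-0.001  0.001 -1.   ] q [-0.47  0.49  0.09  1.17  0.   -0.08] F [-0.1  0.5  0.3] T [-0.01  0.02 -0.01] w 0.0854 gf 0.0
[142.4618157  196.80378439]
92 156
ring ((143.0299072265625, 197.25514221191406), (38.14603042602539, 38.971282958984375), 45.222660064697266) [0.5122 0.0386 0.11  ] 540
blue [141.7 179.3] 3 [0.5643 0.0429]
blue [136. 196.] 9 [0.5162 0.0591]
blue [141.2 195.5] 10 [0.5173 0.044 ]
blue [152.7 200.8] 12 [0.5016 0.0107]
blue [144.5 215.5] 4 [0.4596 0.0342]
yel [153.5 182. ] 4 [0.5559 0.0085]
yel [132.5 212. ] 4 [0.4702 0.0689]
red [160.8 192.2] 4 [ 0.5257 -0.0126]
red [125.7 201.7] 3 [0.5003 0.089 ]
```

View pics/t3c.png

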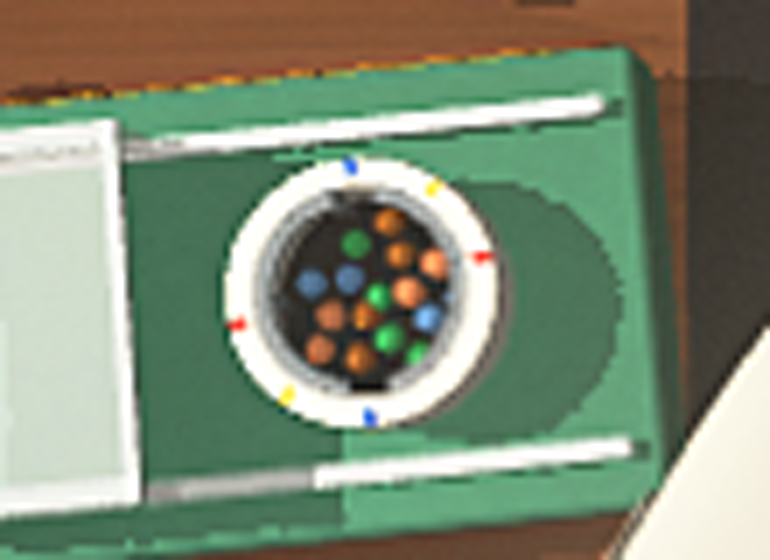

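The ring, now fully visible, is centred at crop (362,292), i.e. world (0.512,0.0386). The blue marks give a yaw of 4.75°. Next I'll descend on the lid and grip.

Emit:
{"op": "step_arm", "data": {"targets": "1 0 -0.006 -0.1 0 0 0; 1 0 -0.006 -0.16 0 0 0; 1 0 -0.006 -0.182 0 0 0; 1 0 -0.006 -0.182 0 0 0; 1 0 -0.006 -0.182 0 0 0; -1 0 -0.006 -0.182 0 0 0; -1 0 -0.006 -0.182 0 0 0; -1 0 -0.006 -0.182 0 0 0; -1 0 -0.006 -0.182 0 0 0; -1 0 -0.006 -0.182 0 0 0"}}

```text
clock: 8.17
eef_pos: [0.5311, -0.2748, 0.0335]
tool_rot: [0.192, 0.981, -0.0, 0.001]
ft_force: [-0.3, 0.6, -0.7]
grip_width: 0.0255
grasp_force: 0.0
```

```bash
python3 st.py
```

```text
t 8.1667 p [ 0.5311 -0.2748  0.0335] fyaw 67.8 zx [ 0.001 -0.001 -1.   ] q [-0.48  0.58 -0.02  0.97  0.   -0.09] F [-0.3  0.6 -0.7] T [-0.05 -0.02 -0.02] w 0.0255 gf 0.0
```

Emit:
{"op": "step_arm", "data": {"targets": "-1 0 0 0 0 0 0; -1 0 0 0 0 0 0; -1 0 0 0 0 0 0; -1 0 0 0 0 0 0; -1 0 0 0.06 0 0 0; -1 0 0 0.12 0 0 0; -1 0 0 0.2 0 0 0; -1 0 0 0.3 0 0 0; -1 0 0 0.3 0 0 0; -1 0 0 0.3 0 0 0"}}

```text
clock: 9.0
eef_pos: [0.5327, -0.2756, 0.1864]
tool_rot: [0.192, 0.981, -0.001, 0.004]
ft_force: [0.7, -0.6, -1.7]
grip_width: 0.0127
grasp_force: 60.3
```

```bash
python3 st.py
```

```text
t 9.0 p [ 0.5327 -0.2756  0.1864] fyaw 67.8 zx [ 0.007 -0.004 -1.   ] q [-0.48  0.45  0.19  1.3  -0.   -0.09] F [ 0.7 -0.6 -1.7] T [-0.03 -0.01 -0.01] w 0.0127 gf 60.3
```

Emit:
{"op": "step_arm", "data": {"targets": "-1 -0.004 0.05 0 0 0 0.1; -1 -0.01 0.12 0 0 0 0.2; -1 -0.014 0.19 0 0 0 0.3; -1 -0.018 0.26 0 0 0 0.4; -1 -0.022 0.33 0 0 0 0.5; -1 -0.027 0.4 0 0 0 0.6; -1 -0.032 0.47 0 0 0 0.6; -1 -0.036 0.54 0 0 0 0.6; -1 -0.04 0.6 0 0 0 0.6; -1 -0.042 0.628 0 0 0 0.6"}}

```text
clock: 9.83
eef_pos: [0.5072, 0.0429, 0.1795]
tool_rot: [-0.044, 0.999, 0.001, -0.003]
ft_force: [-0.8, -0.7, -1.2]
grip_width: 0.0127
grasp_force: 60.2
```

Emit:
{"op": "step_arm", "data": {"targets": "-1 0 0 0 0 0 0; -1 0 0 0 0 0 0; -1 0 0 0 0 0 0"}}

```text
clock: 10.08
eef_pos: [0.5086, 0.039, 0.1807]
tool_rot: [-0.042, 0.999, -0.0, -0.002]
ft_force: [0.3, -0.0, -0.5]
grip_width: 0.0125
grasp_force: 60.2
```

```bash
python3 st.py; python3 - <<'E'
from m import *
for n in("top","scene"):
    im=shot(n,f"pics/{n}4.png"); print(n); lids(im,n,.1765,.2065,60)
a=cv2.imread("pics/top4.png"); b=cv2.imread("pics/scene4.png")
c=[int(v) for v in proj("top",[.512,.0386,.15])[0]]; d=[int(v) for v in proj("scene",[.512,.0386,.15])[0]]
z=[cv2.resize(i[q[1]-50:q[1]+50,q[0]-50:q[0]+50],None,fx=4,fy=4,interpolation=2) for i,q in((a,c),(b,d))]; print(c,d)
cv2.imwrite("pics/c4.png",np.hstack(z))
E
```

```text
t 10.0833 p [0.5086 0.039  0.1807] fyaw 94.8 zx [-0.003 -0.001 -1.   ] q [ 0.08  0.29 -0.06  1.22 -0.   -0.01] F [ 0.3 -0.  -0.5] T [ 0.   -0.02  0.  ] w 0.0125 gf 60.2
top
lid [160.3 139.5  29.1  29.9] [ 0.6652 -0.0247  0.1765] dist 0.666 bar [ 0.661  -0.0273] 81.2 [0.013 0.055]
lid [139.4 196.9  30.6  36.6] [0.5077 0.0316 0.1765] dist 0.509 bar [0.5091 0.0295] 136.1 [0.05  0.063]
lid [367.9 253.5  29.5  30.1] [ 0.3411 -0.5872  0.1765] dist 0.679 bar [ 0.3414 -0.5839] 83.1 [0.01  0.058]
scene
lid [182.2 127.2  22.1  30.4] [ 0.477  -0.5156  0.1765] dist 0.702 bar [ 0.4899 -0.5032] 77.3 [0.023 0.045]
lid [377.4 219.6  19.2  37.6] [0.5268 0.027  0.1765] dist 0.528 bar [0.5446 0.0385] -153.6 [0.011 0.046]
lid [327.  335.6  28.8  78.4] [0.8315 0.035  0.1765] dist 0.832 bar [0.7976 0.0155] 66.2 [0.013 0.034]
[139, 196] [382, 224]
```

View pics/c4.png

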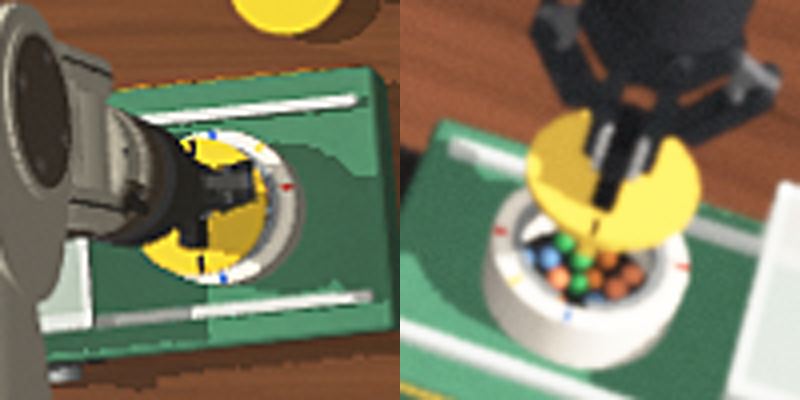

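The lid is held level over the pot, with the disc visible at left-crop (205,205) and right-crop (615,180). It sits slightly towards the robot, so I'll fit its rim for the exact offset.

```bash
cat > fit.py <<'E'
from m import *
from scipy.optimize import least_squares
def fit(n,f,z,g,R=.047):
    im=cv2.imread(f); H,S,V=cv2.split(cv2.cvtColor(im,cv2.COLOR_BGR2HSV))
    y=((H>18)&(H<34)&(S>150)&(V>80)).astype(np.uint8)
    p=proj(n,[*g,z])[0]; yy,xx=np.mgrid[:384,:512]
    y[np.hypot(xx-p[0],yy-p[1])>40]=0
    c=max(cv2.findContours(cv2.morphologyEx(y,3,np.ones((7,7))),0,1)[0],key=cv2.contourArea)
    W=onz(n,cv2.convexHull(c)[:,0],z)[:,:2]
    r=least_squares(lambda q:np.hypot(*(W-q).T)-R,g,loss="cauchy",f_scale=.0008)
    print(n,r.x.round(4),"resid mm",(r.fun*1000).round(1))
E
python3 -c "
from fit import *
fit('top','pics/top4.png',.1707,[.509,.039]); fit('scene','pics/scene4.png',.1707,[.509,.039])
fit('top','pics/t3.png',.0235,[.531,-.274]);fit('top','pics/top0.png',.0235,[.531,-.274])"
```

```text
top [0.5079 0.0376] resid mm [-1.1 13.   0.7  0.2 -0.3 -0.5  0.3 -0.8 -0.8  0.2  0.   0.8 -1.3 -3.
 -1.5]
scene [0.5089 0.0388] resid mm [ -1.  -39.1   3.6   6.5  28.9   0.6   0.1  -0.5  -1.1  -0.2   0.5   0.6
   2.2]Traceback (most recent call last):
  File "<string>", line 4, in <module>
    fit('top','pics/t3.png',.0235,[.531,-.274]);fit('top','pics/top0.png',.0235,[.531,-.274])
    ~~~^^^^^^^^^^^^^^^^^^^^^^^^^^^^^^^^^^^^^^^^
  File "fit.py", line 8, in fit
    c=max(cv2.findContours(cv2.morphologyEx(y,3,np.ones((7,7))),0,1)[0],key=cv2.contourArea)
ValueError: max() iterable argument is empty
```

Emit:
{"op": "step_arm", "data": {"targets": "-1 0.0086 0.002 -0.03 0 0 0; -1 0.0086 0.002 -0.05 0 0 0; -1 0.0086 0.002 -0.066 0 0 0; -1 0.0086 0.002 -0.066 0 0 0; -1 0.0086 0.002 -0.066 0 0 0"}}

```text
clock: 10.6
eef_pos: [0.5132, 0.04, 0.1488]
tool_rot: [-0.042, 0.999, -0.0, -0.001]
ft_force: [-0.0, -1.7, -1.7]
grip_width: 0.0127
grasp_force: 60.3
```

```bash
python3 st.py
```

```text
t 10.6 p [0.5132 0.04   0.1488] fyaw 94.8 zx [-0.002 -0.    -1.   ] q [ 0.08  0.32 -0.11  1.15 -0.   -0.01] F [-0.  -1.7 -1.7] T [-0.05  0.02 -0.09] w 0.0127 gf 60.3
```

Emit:
{"op": "step_arm", "data": {"targets": "-1 0 0 -0.006 0 0 0; -1 0 0 -0.012 0 0 0; -1 0 0 -0.018 0 0 0; -1 0 0 -0.024 0 0 0; -1 0 0 -0.024 0 0 0; -1 0 0 -0.024 0 0 0"}}

```text
clock: 11.1
eef_pos: [0.5138, 0.0406, 0.1374]
tool_rot: [-0.042, 0.999, -0.0, -0.0]
ft_force: [-0.2, -0.4, -1.3]
grip_width: 0.0129
grasp_force: 60.3
```

```bash
python3 st.py
```

```text
t 11.1 p [0.5138 0.0406 0.1374] fyaw 94.8 zx [-0. -0. -1.] q [ 0.08  0.33 -0.12  1.12  0.   -0.01] F [-0.2 -0.4 -1.3] T [ 0.01 -0.04  0.04] w 0.0129 gf 60.3
```

No contact 6 mm into the mouth, so the lugs are in the notches. Going on down.

Emit:
{"op": "step_arm", "data": {"targets": "-1 0 0 -0.006 0 0 0; -1 0 0 -0.012 0 0 0; -1 0 0 -0.018 0 0 0; -1 0 0 -0.022 0 0 0; -1 0 0 -0.022 0 0 0; -1 0 0 -0.022 0 0 0; -1 0 0 -0.022 0 0 0"}}

```text
clock: 11.68
eef_pos: [0.514, 0.0406, 0.1265]
tool_rot: [-0.042, 0.999, -0.0, -0.0]
ft_force: [0.2, 0.0, -1.9]
grip_width: 0.0125
grasp_force: 60.4
```

```bash
python3 st.py
```

```text
t 11.6833 p [0.514  0.0406 0.1265] fyaw 94.8 zx [-0. -0. -1.] q [ 0.08  0.34 -0.14  1.09 -0.   -0.01] F [ 0.2  0.  -1.9] T [ 0.   -0.01  0.04] w 0.0125 gf 60.4
```

Emit:
{"op": "step_arm", "data": {"targets": "-1 -0.001 0 -0.002 0 0 0; -1 -0.001 0 -0.004 0 0 0; -1 -0.001 0 -0.004 0 0 0; -1 -0.001 0 -0.004 0 0 0"}}

```text
clock: 12.02
eef_pos: [0.5138, 0.0406, 0.1258]
tool_rot: [-0.042, 0.999, 0.0, 0.001]
ft_force: [-1.5, -0.5, 5.3]
grip_width: 0.0127
grasp_force: 61.2
```

```bash
python3 st.py
```

```text
t 12.0167 p [0.5138 0.0406 0.1258] fyaw 94.8 zx [ 0.002  0.    -1.   ] q [ 0.08  0.34 -0.14  1.09 -0.   -0.01] F [-1.5 -0.5  5.3] T [-0.04  0.44  0.  ] w 0.0127 gf 61.2
```

Seated (+5 N). Now the clockwise twist, in two halves.

Emit:
{"op": "step_arm", "data": {"targets": "-1 0 0 0.001 0 0 -0.08; -1 0 0 0.001 0 0 -0.16; -1 0 0 0.001 0 0 -0.24; -1 0 0 0.001 0 0 -0.32; -1 0 0 0.001 0 0 -0.4; -1 0 0 0.001 0 0 -0.44; -1 0 0 0.001 0 0 -0.44; -1 0 0 0.001 0 0 -0.44"}}

```text
clock: 12.68
eef_pos: [0.514, 0.0406, 0.1257]
tool_rot: [0.13, 0.992, 0.0, 0.001]
ft_force: [-0.6, -0.3, 3.5]
grip_width: 0.013
grasp_force: 60.9
```

```bash
python3 st.py
```

```text
t 12.6833 p [0.514  0.0406 0.1257] fyaw 75.1 zx [ 0.002  0.    -1.   ] q [ 0.08  0.34 -0.14  1.09 -0.    0.34] F [-0.6 -0.3  3.5] T [-0.04  0.08 -0.12] w 0.013 gf 60.9
```

Emit:
{"op": "step_arm", "data": {"targets": "-1 0 0 0 0 0 -0.08; -1 0 0 0 0 0 -0.16; -1 0 0 0 0 0 -0.24; -1 0 0 0 0 0 -0.32; -1 0 0 0 0 0 -0.39; -1 0 0 0 0 0 -0.43; -1 0 0 0 0 0 -0.45; -1 0 0 0 0 0 -0.45; -1 0 0 0 0 0 -0.45; -1 0 0 0 0 0 -0.45"}}

```text
clock: 13.52
eef_pos: [0.514, 0.0406, 0.1257]
tool_rot: [0.302, 0.953, 0.0, 0.001]
ft_force: [-0.8, 0.3, 4.9]
grip_width: 0.0122
grasp_force: 61.2
```

```bash
python3 st.py; python3 - <<'E'
from m import *
b=shot("scene","pics/s5.png"); d=[int(v) for v in proj("scene",[.512,.0386,.11])[0]]; print(d)
cv2.imwrite("pics/c5.png",cv2.resize(b[d[1]-50:d[1]+50,d[0]-50:d[0]+80],None,fx=6,fy=6,interpolation=2))
E
```

```text
t 13.5167 p [0.514  0.0406 0.1257] fyaw 54.8 zx [ 0.002  0.    -1.   ] q [ 0.08  0.34 -0.14  1.09  0.    0.69] F [-0.8  0.3  4.9] T [0.  0.1 0. ] w 0.0122 gf 61.2
[378, 235]
```

View pics/c5.png

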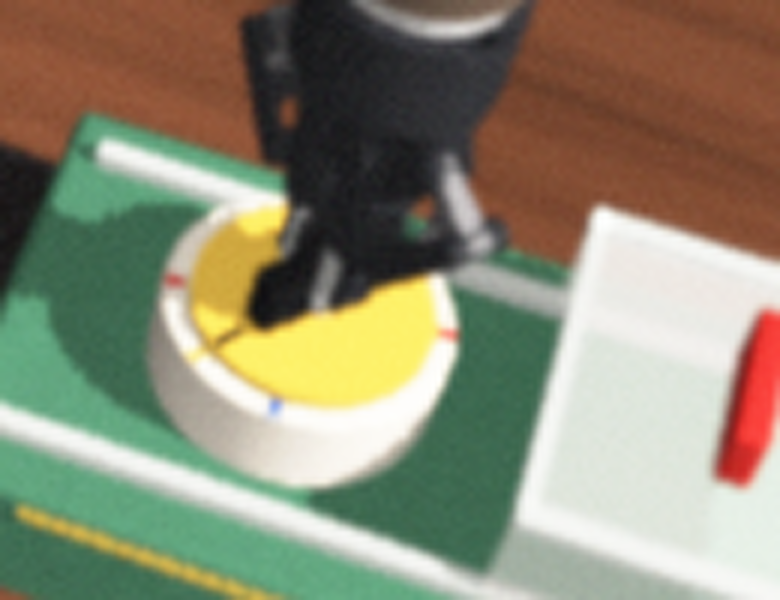

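The lid is seated flat, and its stripe at crop (232,335) points at the yellow vent mark at (198,355). The guard is clear of the pot at the right. Handing in.

```bash
python3 -c "
from workcell import bot
print(bot.job_done())"
```

```text
the job is handed in; nothing more can be done
None
```

I handed the job in at about 13.5 s with the guard open about 157 mm and the lid seated and turned 40° clockwise to the vent mark, still gripped at about 60 N; no verdict came back.

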